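Heft two glue tubes and hold the fuller one ready over the disc

ROBOT

A 6-joint arm with a two-finger parallel gripper is mounted at the origin on the work surface; the furniture and walls round the work are solid. World frame = base frame: x ahead of the robot, y to its left, z up, the work surface at z = 0. Lengths are in m, angles in rad, forces in N, time in s.
With the tool pointing down it reaches from about 0.275 to 0.975 m from the base axis. Payload 8.4 kg.
Tool frame: the origin (TCP) lies midway between the tips of the shut fingers; the grasp point (between the pads) lies 19 mm behind it; z points along the fingers, y is the line along which they close (so a half turn about z gives the same grasp; the last joint's range is limited). The gripper opens to 92 mm and grips with 3 to 60 N. Pads are 20 mm wide; open, the fingers measure 128 mm over their backs; the gripper's body (75 mm by 189 mm) begins 69 mm behind the grasp point.
Start: joints at [-1.254, 0.353, 1.633, -0, 1.155, -0.002], TCP at [0.196, -0.594, 0.181] pointing down, gripper open.
Joint ranges: [-2.63, 2.63], [-0.92, 2.1], [0.06, 2.66], [-1.3, 4.44], [0, 2.69], [-3.02, 3.02]. Speed limits (rad/s): [2.22, 2.22, 2.79, 3.14, 3.14, 3.14].

INTERFACE

Orientations are given as a 3x3 rotation matrix whose columns are the frame's x, y, z axes.
In Python, from rig import env, jaws, solver, monitor, imaging, job_done, nets gives the robot as it stands. Calls block until the motion is done:
- env.move_ptp(position, orientation): joint-space move of the TCP to a pose.
- env.movel(position, speed=0.15, frame=None): straight line of the TCP; frame=None keeps the orientation; speed is the mean speed in m/s.
- env.movej(angles): joint-space move.
- jaws.grip(opening, grasp_force=None): finger opening in m; grasp_force is the grip in N (None keeps the last); returns when the fingers have stopped.
- env.sleep(seconds).
- solver.ik(position, orientation): joint angles nearest the present ones, or None.
- monitor.observe(): the state.
- imaging.snapshot(name): name is "scene" or "side" or "wrist"; returns the picture (420x560x3 uint8, red, green, blue); there is no depth.
- imaging.get_calibration(name): a dict with "fx", "fy", "cx", "cy" (pixels), "k1" (the pictures are not rectified: a ray, as slopes to the right and down, at radius r is drawn at 1 + k1 r^2 times it, then the intrinsics apply), "rvec" (rotation vector, rad) and "tvec" (3), from world to camera coordinates, as OpenCV has them; the wrist camera has in their place "mount" (4x4, takes a point from camera to tool coordinates, whose origin is the TCP and whose axes are the flange's). Camera axes: x right, y down, z forward; pixel columns grow to the right and rows downward; lengths in m; the calibration is good to about 2 mm. A picture is of the moment at which its call begins: read the wrist's pose just before it. get_calibration takes no time and is no camera call.
A pose or a line that the arm cannot do raises env.Unreachable and nothing moves.
- job_done(): hands the job in; it is judged then, once.
Trained networks look in the newest picture that a camera, given by its name, has taken for a name from the list of things; names that differ only in an ending like _2 or _b are one class to them, and where a whole thing is asked for, a point or a joint stands for the part that bears it (a point fixed in the world has none). Each returns a list of dicts, best first, with "score" (0 to 1); they miss things now and then, are a little off and sometimes report something else, mostly with a low value. They report only what shows in the picture. A call takes as long as a camera call. They do not tell look-alikes from the thing itself.
- nets.find_in(name, camera): "centre" ([column, row] in pixels, amid what is visible of it).
- nets.silhouettes(name, camera): "pixels" (420x560 bool, what is visible of it) and "centre" ([column, row] in pixels, amid what is visible of it).
The state is a dict: "time_s": time; "joint_positions": joint angles; "joint_vel": joint speeds; "joint_efforts": joint torques, N m; "ee_pos": TCP position; "tool_rot": TCP orientation; "wrist_force": force on the tool from outside, world axes, zero at the start; "wrist_torque": the same for the moment, N m; "finger_gap": finger opening in m; "finger_force": force on a finger pad.
Only numpy, scipy, OpenCV 4.12 (cv2) and the standard library are available. Lean on these libraries where they do the work, as an engineer would, in place of code of your own. Each camera call takes 0.05 s, during which the arm holds its last target. There are 200 camera calls.

TASK

Two like white glue tubes stand on the table, one full and one nearly used up: lift the left one clear of the table to feel its weight, stand it back where it was and let go, then lift the right one clear to feel its weight. Finish while holding the heavier tube still and upright, cap down, over the middle of the pale blue disc with the cap about 8 cm above it, and with the lighter tube standing where it was. Tip nothing over, and leave the disc, dropper bottle and pigment jar where they are.

Things in the scene. Friction and masses are not known exactly. Their poses are not given: they have to be found in the camera images.
- tube_left: the left (greater y) of two like glue tubes: white opaque round tube, 51 mm wide, 135 mm tall, standing upright on its red cap (51 mm wide, 26 mm high); grasp the body from above. Origin at the centre of the cap's underside, z up. Either may be the full one: full weighs about 0.30 to 0.45 kg, the other 0.08 to 0.14 kg; this cannot be seen.
- tube_right: the right (smaller y) of the two like glue tubes, same size and looks as tube_left; origin at the centre of the cap's underside, z up along the tube
- disc: flat round pale blue disc, 130 mm in diameter, 10 mm thick, lying on the table; origin at the centre of its underside, z up
- dropper: bystander: black dropper bottle, 33 mm wide, 90 mm tall, upright; origin at the centre of its underside
- jar: bystander: small round pigment jar with a white ribbed lid, 38 mm wide, 57 mm tall, upright; origin at the centre of its underside
- litre_bottle_1: obstacle: the nearest of the tall white bottles at the back, with a coloured label, 85 mm wide, 242 mm tall, fixed, standing behind and between the two tubes; cross above or well in front of it; origin at the centre of its underside
Things that resemble listed ones, but are neither listed nor needed, are in the scene too. What is shaped like the tube_right but purple is not meant. Leave any turquoise look-alike of the tube_left alone.

How it is judged:
On the way, in this order (a step that is already met when the one before it is completed fails the run):
1. the left tube is lifted at least 30 mm, the right one still standing (height (world z) of tube_left above 0.03 m and contact force between tube_left and the fingers above 1 N and height (world z) of tube_right below 0.008 m and angle between tube_right's own z axis and vertical below 0.1 rad and distance of tube_right from where it was at the start of the episode below 0.05 m and contact force between tube_right and the fingers below 0.2 N), for 0.3 s.
2. the left tube is stood back within 50 mm of its place and let go (height (world z) of tube_left below 0.008 m and angle between tube_left's own z axis and vertical below 0.1 rad and distance of tube_left from where it was at the start of the episode below 0.05 m and contact force between tube_left and the fingers below 0.2 N), for 0.2 s.
3. the right tube is lifted at least 30 mm, the left one standing (all of step 2 and height (world z) of tube_right above 0.03 m and contact force between tube_right and the fingers above 1 N), for 0.3 s.
At the end, for the whole second after the job is handed in: The tube with the more glue in it (weight on its inner floor over 1.6 N) is held still in the fingers, upright within 0.15 rad, centred within 30 mm over the disc, its cap's underside 55 to 135 mm above the table; the other stands, let go, within 50 mm of its place (((contact force between tube_left_inner_floor and anything else above 1.6 N and horizontal distance between tube_left and disc below 0.03 m and height (world z) of tube_left between 0.055 and 0.135 m and angle between tube_left's own z axis and vertical below 0.15 rad and linear speed of tube_left below 0.03 m/s and contact force between tube_left and the fingers above 1 N and contact force between tube_left and disc below 0.1 N and contact force between tube_left and tube_right below 0.1 N and height (world z) of tube_right below 0.008 m and angle between tube_right's own z axis and vertical below 0.1 rad and distance of tube_right from where it was at the start of the episode below 0.05 m and contact force between tube_right and the fingers below 0.2 N) or (contact force between tube_right_inner_floor and anything else above 1.6 N and horizontal distance between tube_right and disc below 0.03 m and height (world z) of tube_right between 0.055 and 0.135 m and angle between tube_right's own z axis and vertical below 0.15 rad and linear speed of tube_right below 0.03 m/s and contact force between tube_right and the fingers above 1 N and contact force between tube_right and disc below 0.1 N and contact force between tube_right and tube_left below 0.1 N and height (world z) of tube_left below 0.008 m and angle between tube_left's own z axis and vertical below 0.1 rad and distance of tube_left from where it was at the start of the episode below 0.05 m and contact force between tube_left and the fingers below 0.2 N))); the arm keeps its last pose, push and grip.
It fails at once if a tube is tipped over (0.6 rad) (angle between any of tube_left, tube_right's own z axis and vertical above 0.6 rad).
It fails at once if the disc is shifted by 30 mm (distance of disc from where it was at the start of the episode above 0.03 m).
It fails at once if a bystander is shifted by 30 mm or tipped (distance of any of dropper, jar from where it was at the start of the episode above 0.03 m or angle between any of dropper, jar's own z axis and vertical above 0.4 rad).
It also fails if it takes over 67 s, if anything falls off the work surface, if the arm or the gripper's body presses on something with over 40 N, if the wrist force passes 120 N, or if a joint passes its speed limit or range.

## Working session

There is one attempt and no reset: what is moved stays moved. The work goes in short steps, each a Python script; the robot and the scene stay as the last script left them, time stands still between calls to the robot, and variables do not carry over. Pictures are saved under pics/ and viewed, at most 10 in all, crops included, and the job is handed in when it is done.

```bash
ls; mkdir -p pics; python3 - <<'E'
from rig import env,imaging,nets,monitor
import cv2,numpy as np
for c in("scene","side"):
    im=imaging.snapshot(c); cv2.imwrite(f"pics/{c}0.png",im[:,:,::-1])
    print(c,{k:np.round(v,3).tolist() for k,v in imaging.get_calibration(c).items()})
    for n in("tube_left","disc","dropper","jar","litre_bottle_1"):
        print(n,[(round(d["score"],2),np.round(d["centre"]).tolist()) for d in nets.find_in(n,c)])
print(monitor.observe()["time_s"])
E
```

```text
pics
scene {'fx': 509.33, 'fy': 509.33, 'cx': 276.473, 'cy': 213.572, 'k1': 0.054, 'rvec': [1.829, -0.915, 0.58], 'tvec': [-0.226, 0.202, 1.184]}
tube_left [(0.51, [210.0, 201.0])]
disc [(0.93, [343.0, 257.0]), (0.43, [304.0, 230.0])]
dropper [(0.49, [322.0, 224.0])]
jar [(0.49, [304.0, 230.0])]
litre_bottle_1 []
side {'fx': 443.595, 'fy': 443.595, 'cx': 281.45, 'cy': 208.213, 'k1': -0.115, 'rvec': [0.67, -2.418, 1.441], 'tvec': [0.376, 0.129, 1.033]}
tube_left [(0.97, [244.0, 278.0]), (0.68, [251.0, 235.0])]
disc [(0.68, [327.0, 188.0])]
dropper []
jar []
litre_bottle_1 []
0.6
```

View pics/scene0.png

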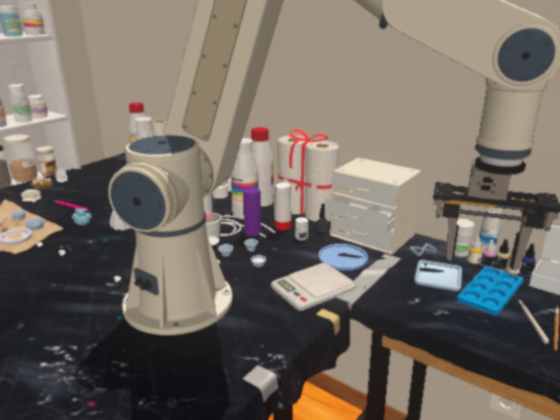

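View pics/side0.png

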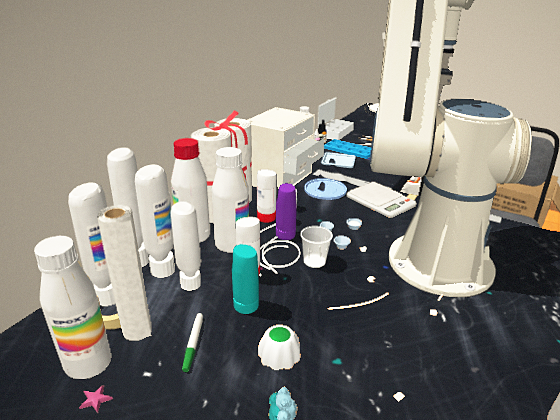

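Side view: the turquoise look-alike is at (245,278), with a white tube behind it at (248,240), which I take for tube_left. The white tube with the red cap at (266,195) is tube_right, and the purple look-alike is at (287,210). In the scene view, tube_right is at (283,205), purple at (252,212), disc (343,257), dropper (322,215) and jar (302,229). tube_left is mostly hidden behind the arm.

```bash
cat > h.py <<'E'
from rig import env,jaws,solver,monitor,imaging,job_done,nets
import cv2,numpy as np
def cam(c,st=None):
    K=imaging.get_calibration(c)
    if "mount" in K:
        st=st or monitor.observe(); T=np.eye(4);T[:3,:3]=st["tool_rot"];T[:3,3]=st["ee_pos"]
        M=T@np.array(K["mount"]); return K,M[:3,:3],M[:3,3]
    R=cv2.Rodrigues(np.array(K["rvec"],float))[0]; return K,R.T,-R.T@np.array(K["tvec"])
def plane(c,uv,z,st=None):
    K,R,o=cam(c,st); d=np.array([(uv[0]-K["cx"])/K["fx"],(uv[1]-K["cy"])/K["fy"]]);p=d.copy()
    for _ in range(20): p=d/(1+K["k1"]*(p@p))
    r=R@np.array([*p,1]); return o+r*(z-o[2])/r[2]
def proj(c,P,st=None):
    K,R,o=cam(c,st); q=R.T@(np.array(P)-o); p=q[:2]/q[2]; p=p*(1+K["k1"]*(p@p))
    return np.array([K["fx"]*p[0]+K["cx"],K["fy"]*p[1]+K["cy"]])
E
python3 - <<'E'
from h import *
np.set_printoptions(precision=3,suppress=True)
P=lambda *a:print(*a[:2],plane(*a))
P("side",(266,221),0); P("scene",(283,229),0); P("side",(248,219),.135);P("side",(266,172),.135)
P("side",(245,311),0);P("side",(287,237),0);P("scene",(252,236),0)
P("scene",(343,257),.01);P("side",(327,188),.01);P("scene",(302,238),0);P("scene",(322,230),0);P("side",(234,249),0)
print(imaging.get_calibration("wrist"))
print(cam("wrist")[1],cam("wrist")[2])
E
```

```text
side (266, 221) [0.452 0.054 0.   ]
scene (283, 229) [0.445 0.028 0.   ]
side (248, 219) [0.367 0.262 0.135]
side (266, 172) [0.462 0.038 0.135]
side (245, 311) [0.3   0.376 0.   ]
side (287, 237) [0.365 0.093 0.   ]
scene (252, 236) [0.355 0.074 0.   ]
scene (343, 257) [ 0.387 -0.211  0.01 ]
side (327, 188) [ 0.391 -0.199  0.01 ]
scene (302, 238) [ 0.43  -0.051  0.   ]
scene (322, 230) [ 0.508 -0.069  0.   ]
side (234, 249) [0.446 0.208 0.   ]
{'fx': 378.1237167164121, 'fy': 378.1237167164121, 'cx': 277.3362089453504, 'cy': 215.2871211102391, 'k1': -0.014866617494186746, 'mount': array([[ 0.   , -0.955, -0.298,  0.085],
       [ 1.   , -0.   ,  0.001, -0.   ],
       [-0.001, -0.298,  0.955, -0.204],
       [ 0.   ,  0.   ,  0.   ,  1.   ]])}
[[ 0.314 -0.907 -0.283]
 [-0.95  -0.299 -0.095]
 [ 0.001  0.298 -0.955]] [ 0.276 -0.567  0.386]
```

```bash
python3 - <<'E'
from h import *
np.set_printoptions(precision=3,suppress=True)
p=monitor.observe()["ee_pos"]
env.movel([p[0],p[1],.4],.25)
env.move_ptp([.46,.1,.4],np.diag([1.,-1,-1]))
st=monitor.observe();print(st["time_s"],st["ee_pos"],st["joint_positions"])
im=imaging.snapshot("wrist"); cv2.imwrite("pics/w0.png",im[:,:,::-1])
for n in("tube_left","disc","dropper","jar","litre_bottle_1"):
    print(n,[(round(d["score"],2),np.round(d["centre"]).tolist()) for d in nets.find_in(n,"wrist")])
for n,P in dict(L=(.367,.262,.135),R=(.462,.038,.135),purple=(.36,.083,.135),turq=(.3,.37,.135)).items(): print(n,proj("wrist",P,st))
E
```

```text
4.25 [0.46 0.1  0.4 ] [ 0.21  -0.039  1.631 -0.     1.549  1.781]
tube_left [(0.89, [103.0, 262.0]), (0.68, [158.0, 229.0])]
disc [(0.72, [460.0, 201.0]), (0.56, [374.0, 174.0])]
dropper [(0.81, [391.0, 126.0])]
jar [(0.77, [372.0, 174.0])]
litre_bottle_1 []
L [154.477 238.116]
R [326.223 166.766]
purple [289.489 242.931]
turq [ 81.335 283.559]
```

View pics/w0.png

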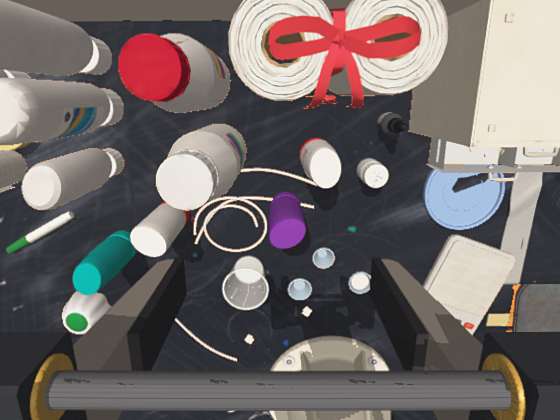

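The wrist view shows:
- **White tubes with red caps:** (158,229), top about (151,239), is tube_left because it has the greater y. (321,163), top about (325,168), is tube_right.
- **Look-alikes:** turquoise at (103,262) and purple at (287,220). The colours rule both out.
- **Others:** litre bottle top at (187,180), disc (463,193), dropper (392,124), jar lid (373,174).

Next I'll get silhouettes and an enlarged crop.

```bash
python3 - <<'E'
from h import *
np.set_printoptions(precision=3,suppress=True)
st=monitor.observe()
im=imaging.snapshot("wrist")
cr=cv2.resize(im[110:310,60:410],None,fx=2.2,fy=2.2,interpolation=cv2.INTER_CUBIC)[:,:,::-1].copy()
S={n:nets.silhouettes(n,"wrist") for n in("tube_left","tube_right","disc","jar","dropper")}
for n,L in S.items():
  for d in L: print(n,round(d["score"],2),np.round(d["centre"]),d["pixels"].sum())
P=lambda n,uv,z:print(n,plane("wrist",uv,z,st))
P("L",(151,239),.135);P("R",(325,168),.135);P("turq",(88,277),.135);P("pur",(287,234),.135);P("bottle",(187,180),.242)
P("jar",(373,174),.057);P("disc",(464,192),.01);P("drop",(396,126),.09);P("disc edge",(425,192),.01);P("disc edge",(504,192),.01)
for p in((.37,.26),(.46,.038)):
  for z in(0,.135):
    pts=[proj("wrist",(p[0]+.0255*np.cos(a),p[1]+.0255*np.sin(a),z),st) for a in np.linspace(0,6.28,25)]
    cv2.polylines(cr,[np.int32((np.array(pts)-[60,110])*2.2)],1,(0,255,0),1)
cv2.imwrite("pics/w1.png",cr)
E
```

```text
tube_left 0.85 [102. 261.] 2174
tube_left 0.8 [159. 229.] 1938
tube_right 0.79 [286. 221.] 1711
tube_right 0.63 [322. 164.] 1527
disc 0.72 [460. 203.] 3515
jar 0.91 [371. 174.] 706
L [0.366 0.267 0.135]
R [0.46  0.04  0.135]
turq [0.31  0.359 0.135]
pur [0.373 0.087 0.135]
bottle [0.468 0.188 0.242]
jar [ 0.437 -0.041  0.057]
disc [ 0.399 -0.204  0.01 ]
drop [ 0.509 -0.059  0.09 ]
disc edge [ 0.399 -0.14   0.01 ]
disc edge [ 0.399 -0.269  0.01 ]
```

View pics/w1.png

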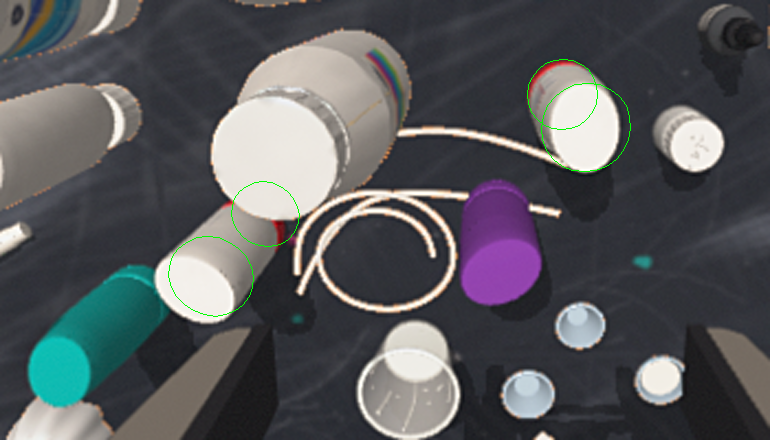

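The crop confirms two white tubes with red caps: left top at about (150,239) and right top at about (325,168). Purple and turquoise are clearly different. The tube tops look flattened, so I'll close along the long axis: about 52° for the left and 25° for the right. Before reaching I'll check clearance to the rolls and drawers.

```bash
python3 - <<'E'
from h import *
np.set_printoptions(precision=3,suppress=True)
st=monitor.observe()
P=lambda n,c,uv,z:print(n,plane(c,uv,z,st))
P("drawer base L","scene",(332,228),0);P("drawer base near","scene",(388,249),0);P("drawer base R","scene",(413,233),0)
def tri(pts):
    A=[];b=[]
    for c,uv in pts:
        _,_,o=cam(c,st);d=plane(c,uv,0,st)-o;d/=np.linalg.norm(d);M=np.eye(3)-np.outer(d,d);A.append(M);b.append(M@o)
    return np.linalg.lstsq(np.vstack(A),np.hstack(b),rcond=None)
for n,p in dict(drawer_topfrontR=[("scene",(400,199)),("wrist",(430,165))],drawer_tfL=[("scene",(332,178)),("wrist",(445,0))],
  roll=[("scene",(316,147)),("wrist",(397,44))],roll2=[("scene",(291,141)),("wrist",(282,46)),("side",(212,132))]).items():
    x,r,*_=tri(p);print(n,x,r)
for j in ((.366,.267,.066,52),(.46,.04,.066,25),(.366,.267,.3,52),(.399,-.204,.166,25),(.399,-.204,.166,-27)):
    a=np.radians(j[3]);y=np.array([np.cos(a),np.sin(a),0]);z=np.array([0,0,-1.]);R=np.c_[np.cross(y,z),y,z];print(solver.ik(j[:3],R))
E
```

```text
drawer base L [ 0.537 -0.086  0.   ]
drawer base near [ 0.515 -0.278 -0.   ]
drawer base R [ 0.648 -0.293  0.   ]
drawer_topfrontR [ 0.503 -0.198  0.111] [0.021]
drawer_tfL [ 0.627 -0.058  0.14 ] [0.002]
roll [ 0.586 -0.002  0.227] [0.]
roll2 [0.586 0.097 0.231] [0.]
[ 0.627  0.247  2.094 -0.     0.8   -0.281]
[ 0.083  0.259  2.077 -0.     0.806 -0.353]
[ 0.627 -0.026  1.827 -0.     1.341 -0.281]
[-0.476  0.091  2.012 -0.     1.039 -0.912]
[-0.476  0.091  2.012 -0.     1.039 -0.005]
```

```bash
cat >> h.py <<'E'
def tri(pts,st):
    A=[];b=[]
    for c,uv in pts:
        _,_,o=cam(c,st);d=plane(c,uv,0,st)-o;d/=np.linalg.norm(d);M=np.eye(3)-np.outer(d,d);A.append(M);b.append(M@o)
    return np.linalg.lstsq(np.vstack(A),np.hstack(b),rcond=None)
def rot(deg):
    a=np.radians(deg);y=np.array([np.cos(a),np.sin(a),0]);z=np.array([0,0,-1.]);return np.c_[np.cross(y,z),y,z]
E
python3 - <<'E'
from h import *
np.set_printoptions(precision=3,suppress=True)
st=monitor.observe()
for n,p in dict(litre1=[("wrist",(187,180)),("side",(229,155))],backtube=[("wrist",(43,187)),("side",(184,207))],
   Ltop=[("wrist",(150,239)),("side",(247,221))],turq=[("wrist",(88,277)),("side",(244,250))]).items():
    x,r,*_=tri(p,st);print(n,x,r)
print(plane("wrist",(43,187),.19,st))
print([solver.ik(p,rot(d)) for p,d in (((.46,.04,.07),90),((.399,-.204,.17),90),((.399,-.204,.17),52))])
E
```

```text
litre1 [0.465 0.19  0.232] [0.]
backtube [0.448 0.365 0.187] [0.]
Ltop [0.365 0.269 0.134] [0.]
turq [0.309 0.36  0.134] [0.]
[0.449 0.364 0.19 ]
[array([ 0.083,  0.253,  2.074, -0.   ,  0.815, -1.487]), array([-0.476,  0.086,  2.007, -0.   ,  1.048, -2.047]), array([-0.476,  0.086,  2.007, -0.   ,  1.048, -1.384])]
```

Closing along y (90°) gives the best clearance for both tubes. For the left it is about 18 mm to the neighbours, and for the right about 10 mm to the litre bottle. I'll weigh the left tube first.

```bash
cat >> h.py <<'E'
def say(t):
    s=monitor.observe();print(t,round(s["time_s"],1),np.round(s["ee_pos"],3),"F",np.round(s["wrist_force"],2),"gap",round(float(s["finger_gap"]),4),"ff",np.round(s["finger_force"],1));return s
def grasp(xy,z=.066):
    env.move_ptp([*xy,.36],rot(90)); jaws.grip(.092)
    env.movel([*xy,.2],.25); env.movel([*xy,z],.1); s0=say("at")
    jaws.grip(.02,30); say("gripped")
    env.movel([*xy,z+.002],.02); env.movel([*xy,z+.06],.08); env.sleep(.6); s=say("lifted")
    print("weight N",-(s["wrist_force"]-s0["wrist_force"])[2])
def putback(xy,z=.066):
    env.movel([*xy,z+.006],.08); env.movel([*xy,z+.001],.02); env.sleep(.2); say("down")
    jaws.grip(.092); env.sleep(.3); say("open")
    env.movel([*xy,.2],.15); env.movel([*xy,.36],.3)
E
python3 - <<'E'
from h import *
grasp((.366,.267))
for c in("side",):
    cv2.imwrite("pics/s1.png",imaging.snapshot(c)[100:340,150:400][:,:,::-1].repeat(2,0).repeat(2,1))
E
```

```text
at 9.7 [0.366 0.267 0.067] F [ 0.31 -0.02  0.56] gap 0.0919 ff 0.0
gripped 10.4 [0.366 0.267 0.066] F [0.56 1.93 1.27] gap 0.0516 ff 29.8
lifted 12.1 [0.366 0.267 0.126] F [ 0.26 -0.58 -4.67] gap 0.0516 ff 29.8
weight N 5.222917510397097
```

View pics/s1.png

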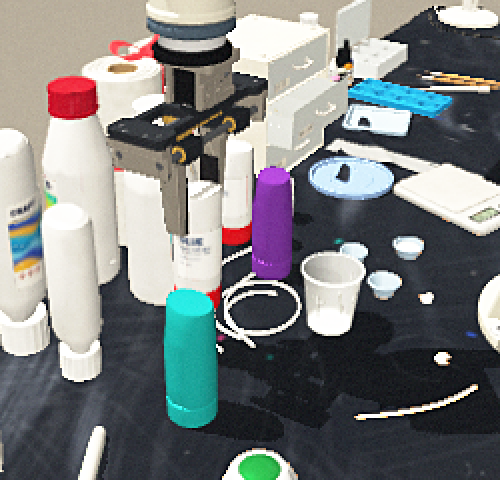

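The picture shows the white left tube held upright and lifted. Its red cap is visible at about (253,248) in the full frame. It weighs about 5 N, which suggests the full one. I'll stand it back and weigh the right one.

```bash
python3 - <<'E'
from h import *
putback((.366,.267))
grasp((.46,.039))
E
```

```text
down 13.6 [0.366 0.267 0.067] F [-0.42 -0.61 -4.01] gap 0.0515 ff 29.8
open 14.6 [0.366 0.267 0.067] F [-0.13 -0.91 -0.68] gap 0.0922 ff 0.0
at 19.8 [0.46  0.039 0.067] F [-0.08 -0.15 -0.  ] gap 0.092 ff 0.0
gripped 20.5 [0.46  0.039 0.066] F [-0.25 -0.01  0.51] gap 0.0514 ff 30.0
lifted 22.2 [0.46  0.039 0.126] F [ 0.05 -1.05 -1.4 ] gap 0.0513 ff 30.0
weight N 1.3945915214898308
```

The left tube is heavier (5 N against 1.4 N). I'll put the right one back and look at both.

```bash
python3 - <<'E'
from h import *
putback((.46,.039))
env.move_ptp([.46,.1,.4],np.diag([1.,-1,-1]))
st=say("look");im=imaging.snapshot("wrist")
cr=cv2.resize(im[110:310,60:410],None,fx=2.2,fy=2.2,interpolation=cv2.INTER_CUBIC)[:,:,::-1].copy()
for p in((.366,.267),(.46,.039)):
  for z in(0,.135):
    pts=[proj("wrist",(p[0]+.0255*np.cos(a),p[1]+.0255*np.sin(a),z),st) for a in np.linspace(0,6.28,25)]
    cv2.polylines(cr,[np.int32((np.array(pts)-[60,110])*2.2)],1,(0,255,0),1)
cv2.imwrite("pics/w2.png",cr)
d=nets.silhouettes("disc","wrist")
for e in d: print(e["score"],e["centre"],plane("wrist",e["centre"],.01,st))
E
```

```text
down 23.6 [0.46  0.039 0.067] F [ 0.37 -0.16 -0.64] gap 0.0516 ff 30.0
open 24.7 [0.46  0.039 0.067] F [-0.13 -0.54 -0.05] gap 0.0919 ff 0.0
look 29.1 [0.46 0.1  0.4 ] F [-0.1   0.4   0.51] gap 0.0917 ff 0.0
0.85 [461.8, 201.9] [ 0.38225242 -0.20229484  0.01      ]
```

View pics/w2.png

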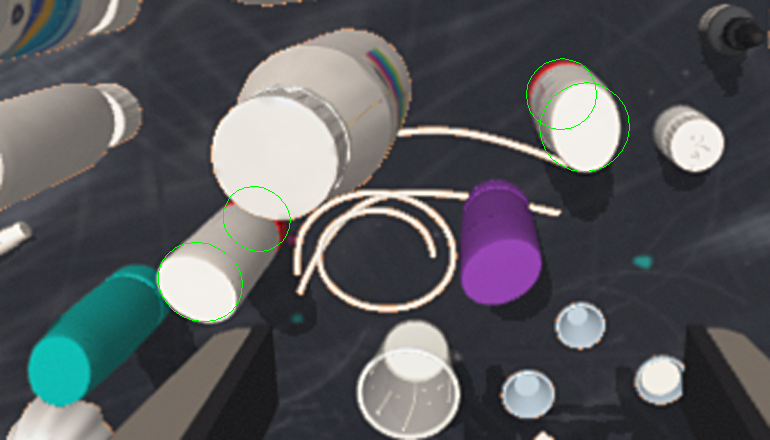

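Both tubes stand upright in their places; left top is at (200,283) and right at (584,127) in the crop, matching the overlays. Now I'll refine the disc centre with mask fits, then carry the left tube.

```bash
python3 - <<'E'
from h import *
from scipy.optimize import minimize
st=monitor.observe();t=np.linspace(0,2*np.pi,60)
for c in("scene","side","wrist"):
    imaging.snapshot(c);L=nets.silhouettes("disc",c)
    L=[l for l in L if np.linalg.norm(plane(c,l["centre"],.01,st)[:2]-[.39,-.205])<.06]
    if not L: print(c,"none");continue
    m=L[0]["pixels"].astype(np.uint8)
    def cost(p):
        g=np.zeros_like(m);pts=np.array([proj(c,(p[0]+.065*np.cos(a),p[1]+.065*np.sin(a),.01),st) for a in t])
        cv2.fillPoly(g,[np.int32(pts*16)],1,shift=4);return np.sum(m&(1-g))*2+np.sum((1-m)&g)
    r=minimize(cost,[.39,-.205],method="Nelder-Mead",options=dict(initial_simplex=[[.38,-.215],[.41,-.205],[.385,-.19]]))
    print(c,r.x,r.fun,m.sum())
E
```

```text
scene [ 0.39335142 -0.20633096] 164.0 968
side [ 0.39596853 -0.19410309] 93.0 624
wrist none
```

```bash
python3 - <<'E'
from h import *
xy=(.366,.267)
grasp(xy)
env.movel([*xy,.34],.2)
env.movel([.393,-.204,.34],.2); env.movel([.393,-.204,.158],.1); env.sleep(.5)
st=say("over disc")
cv2.imwrite("pics/s3.png",cv2.resize(imaging.snapshot("scene")[120:300,200:440],None,fx=3,fy=3)[:,:,::-1])
E
```

```text
at 34.3 [0.366 0.267 0.066] F [0.66 1.14 0.59] gap 0.0916 ff 0.0
gripped 35.0 [0.366 0.267 0.066] F [0.06 1.86 0.29] gap 0.0514 ff 29.9
lifted 36.8 [0.366 0.267 0.126] F [-0.26 -0.24 -3.55] gap 0.0512 ff 29.9
weight N 4.136720734225961
over disc 43.0 [ 0.393 -0.204  0.158] F [-0.18  0.38 -4.42] gap 0.0515 ff 29.9
```

View pics/s3.png

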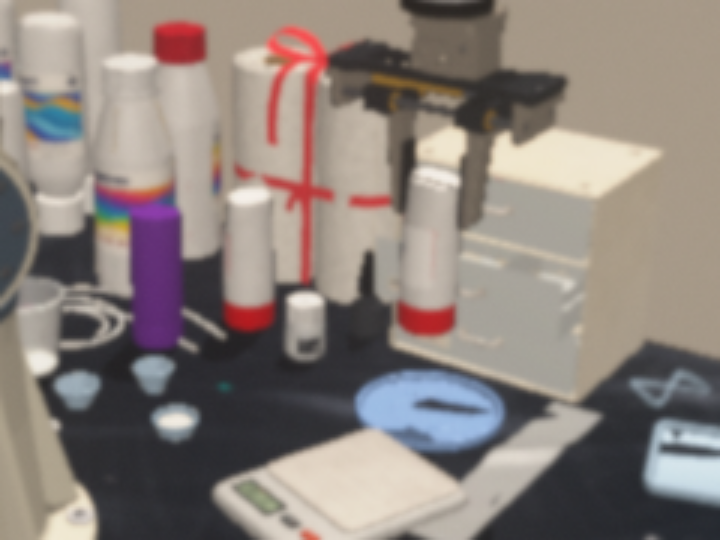

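The left tube is held upright over the disc: cap at crop (427,318), disc centre (430,409). The right tube, jar and dropper are all standing in place.

```bash
python3 -c "
from rig import job_done; print(job_done())"
```

```text
the job is handed in; nothing more can be done
None
```

I handed the job in at about 43 s, with the left tube (the heavier, 4–5 N against 1.4 N) held upright over the middle of the disc, its cap about 8 cm above it, and the right tube standing in its place; the hand-in returned no verdict.

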